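Spin down the last wing nut of a book press

ROBOT

A 6-joint arm with a two-finger parallel gripper is mounted at the origin on the work surface. World frame = base frame: x ahead of the robot, y to its left, z up, the work surface at z = 0. Lengths are in m, angles in rad, forces in N, time in s.
With the tool pointing down it reaches from about 0.35 to 0.775 m from the base axis. Payload 5.5 kg.
Tool frame: the origin (TCP) lies midway between the tips of the shut fingers; the grasp point (between the pads) lies 19 mm behind it; z points along the fingers, y is the line along which they close (so a half turn about z gives the same grasp; the last joint's range is limited). The gripper opens to 85 mm and grips with 20 to 120 N. Pads are 22 mm wide; open, the fingers measure 114 mm over their backs; the gripper's body (76 mm by 85 mm) begins 54 mm behind the grasp point. The pads swing forward as they close: fully open they stand 13 mm farther back than shut.
Start: joints at [1.105, 0.313, 0.046, 1.304, 0, 1.431], TCP at [0.184, 0.545, 0.231] pointing down, gripper open.
Joint ranges: [-2.76, 2.76], [-0.86, 1.69], [-1.03, 1.26], [-2.2, 2.34], [-1.47, 1.5], [-3.14, 3.14]. Speed limits (rad/s): [2.57, 2.57, 3.14, 3.14, 3.14, 3.14].

INTERFACE

Orientations are given as a unit quaternion [w, x, y, z].
In Python, from workcell import env gives the robot as it stands.
- The arm moves only by the tool move_arm, never from a script. Its argument "targets" is a list of rows, each a list of 3 entries, a list of its own where there are three numbers: the shift along the tool's x, y, z in mm, then the turn, a rotation vector about the tool's x, y, z in units of 10 degrees (1.0 is 10 degrees), then the closure, from -1 (fully open) to 1 (shut). In form: [[[dx, dy, dz], [ax, ay, az], gripper], ...]. A call has 1 to 5 rows; each row is the pose to reach, as a shift and turn from the pose commanded when the call began, along the tool's axes at that moment; what a row does not reach only later rows make up. A row lasts 1/8 s, in which the tool goes at most 62.5 mm and 10.7 degrees, less where a joint would pass 70% of its speed; a pose out of reach is approached as far as the arm can. A call with a gripper value outside its range is refused whole. The fingers move at their own pace and stop on an object; "squeeze" is the grip in N (left out, the last holds). Time passes only in rows, so rows that repeat a pose let the fingers close. It gives the time, the measured TCP pose, the force, the opening and the grip force at its end, in the units of the state.
- env.get_state(): the state, without advancing time (a new reading comes with each control period).
- env.read_camera(name): name is "scene" or "top" or "wrist"; returns a dict with "pixels" (400x640x3 uint8, red, green, blue), "fovy" (degrees; the focal length in pixels is half the picture's height over the tangent of half this angle, whatever the lens; pixels are square), "cx", "cy" (the principal point, pixels), "extrinsics" (4x4, takes a point from world to camera coordinates); the wrist camera has in their place "mount" (4x4, takes a point from camera to tool coordinates, whose origin is the TCP and whose axes are the flange's). Camera axes: x right, y up, looking along -z (the intrinsics and any distortion apply to the point x, -y, -z); pixel columns grow to the right and rows downward; lengths in m; the calibration is good to about 2 mm. A picture is of the moment at which its call begins: read the wrist's pose just before it. There is no depth.
- env.hand_in(): hands the job in; it is judged then, once.
Trained networks look in a picture, given as the dict that the camera call returned (one of the last four; its "shot" number tells which), for a name from the list of things; names that differ only in an ending like _2 or _b are one class to them, and where a whole thing is asked for, a point or a joint stands for the part that bears it (a point fixed in the world has none). Each returns a list of dicts, best first, with "confidence" (0 to 1); they miss things now and then, are a little off and sometimes report something else, mostly with a low value. They report only what shows in the picture. A call takes as long as a camera call.
- env.spot_in(thing, picture): "centre" ([x, y, z] in m, in world coordinates, good to about 4 mm: the middle of the surface that is visible of it).
- env.regions_of(thing, picture): "mask" (400x640 bool, what is visible of it).
- env.landmark_of(thing, picture): "centre" ([x, y, z] in m, in world coordinates, good to about 4 mm: a listed point, or the origin of a listed thing).
The state is a dict: "clock": time; "joint_pos": joint angles; "qvel": joint speeds; "tau": joint torques, N m; "tcp_pos": TCP position; "orientation": TCP orientation; "wrist_force": force on the tool from outside, world axes, zero at the start; "ft_torque": the same for the moment, N m; "finger_gap": finger opening in m; "grip_force": force on a finger pad.
Only numpy, scipy, OpenCV 4.12 (cv2) and the standard library are available. Lean on these libraries where they do the work, as an engineer would, in place of code of your own. Each camera call takes 0.05 s, during which the arm holds its last target. There are 200 camera calls.

TASK

A re-glued paperback is in the little book press: three of the four wing nuts are tight, but one still stands loose, a few millimetres up its stud. Push its wings round clockwise (seen from above) with a fingertip, stroke after stroke, until the nut sits home on its washer and will not go further under a gentle push. Do not pinch the nut or shove hard at the press, leave the three tight nuts as they are, do not disturb the things lying and standing about, and finish with the hand clear.

Things in the scene. Friction and masses are not known exactly. Their poses are not given: they have to be found in the camera images.
- loose_nut (a joint): turn of the loose wing nut, rad: 0 = home on its washer, positive = unscrewed (counterclockwise seen from above). Starts 7 to 12 up; turn clockwise to 0. It sinks 3 mm a turn, spins easily (about 1 N at a wing) and stays where left. At 0 it stops against the springy squeeze of the book: pushed on, it gives about 0.1 rad for each 5 N at a wing (the reading stays 0) and springs back when let go.
- loose_hub (a point): on the loose nut's axis at the top of its hub, 12 mm above its foot; 74 mm above the table when home, 3.3 to 5.7 mm higher at the start. Bright steel wing nut, 51 mm over the wing tips, 25 mm high; hub 20 mm across. A 10 mm stud stands up through it to 94 mm above the table. It is the one nut standing clear of its washer: facing the book's blue spine, the right-hand nut on the spine side.
- loose_wing (a point): middle of the ear of one wing of the loose nut, 17 mm out from the axis and 4.5 mm above loose_hub; goes round with the nut, the other wing is opposite. Wings are upright plates 5 mm thick with round ears 8 to 25 mm above the nut's foot and 8.5 to 25.5 mm out from the axis.
- press: book press fixed on the table, turned any way: two wooden boards 224 x 128 x 15 mm, a blue paperback 24 mm thick between them, upper face 60 mm above the table. Origin under its middle, x along the length; the spine sticks out 9 mm at -y. Four studs with washers 27 mm across, 2 mm thick, and wing nuts at x +-96, y +-46 mm; the loose nut is at +96, -46.
- tight_a (a joint): turn of the tight nut at press x +96, y +46 mm; 0 = tight as found, positive = loosened (same kind of nut, foot 62 mm above the table, takes 15 to 20 N at a wing to move)
- tight_b (a joint): turn of the tight nut at press x -96, y +46 mm; as tight_a
- tight_c (a joint): turn of the tight nut at press x -96, y -46 mm; as tight_a
- folder: loose white bone folder, flat strip 98 x 18 x 4 mm lying on the upper board between the nuts; origin at the middle of its underside, x along it
- glue: loose white glue bottle standing on the table to the robot's left of the press, 56 mm across, 150 mm high; origin at the middle of its base
- brush: loose flat glue brush about 190 mm long lying on the table to the robot's right of the press, x along it from handle to bristles; origin on the table under it
- paperback: loose paperback 175 x 108 x 22 mm lying on the table to the robot's right of the press; origin at the middle of its underside, x along its length

How it is judged:
At the end, for the whole second after the job is handed in: The loose nut is home on its washer (within 0.2 rad, about 11 degrees, of its seat) and at rest, the three tight nuts have not turned by more than 0.15 rad, and the folder, glue, brush and paperback are within 20 mm of where they were (value of joint loose_nut below 0.2 rad and velocity of joint loose_nut between -0.1 and 0.1 rad/s and value of joint each of tight_a, tight_b, tight_c below 0.15 rad and distance of each of folder, glue, brush, paperback from where it was at the start of the episode below 0.02 m); the robot touches nothing.
It fails at once if the nut is pinched, or the press shoved hard (more than 30 N between the fingers and the press with its nuts) (contact force between the fingers and press above 30 N).
It fails at once if a tight nut is loosened by more than 0.15 rad (value of joint any of tight_a, tight_b, tight_c above 0.15 rad).
It fails at once if a thing near the press is moved or lifted by more than 20 mm (distance of any of folder, glue, brush, paperback from where it was at the start of the episode above 0.02 m).
It also fails if it takes over 72 s, if anything falls off the work surface, if the arm or the gripper's body presses on something with over 40 N, if the wrist force passes 120 N, or if a joint passes its speed limit or range.

## Working session

There is one attempt and no reset: what is moved stays moved. The work goes in short steps, Python scripts to look and compute and a tool call to move; the robot and the scene stay as the last step left them, time stands still between calls to the robot, and variables do not carry over. Pictures are saved under pics/ and viewed, at most 10 in all, crops included, and the job is handed in when it is done.

Besides the shell and the picture viewer there is one more tool, called by a JSON object that holds its "fn" and its "kwargs", one argument or row to a line. move_arm: Moves the arm, as the interface text tells. Its arguments: {"type":"object","properties":{"targets":{"type":"array","items":{"type":"array"}},"squeeze":{"type":"number"}},"required":["targets"]}

```bash
mkdir -p pics; cat > h.py <<'E'
import numpy as np, cv2
from workcell import env
from scipy.spatial.transform import Rotation as R
def save(p,n): cv2.imwrite('pics/'+n+'.png',p['pixels'][:,:,::-1])
def f(v): return np.round(v,4).tolist()
def st():
    s=env.get_state(); q=s['orientation']
    M=R.from_quat([q[1],q[2],q[3],q[0]]).as_matrix()
    return s,np.array(s['tcp_pos']),M
E
python3 - <<'E'
from h import *
s,p,M=st(); print(s['clock'],f(p)); print(np.round(M,3))
for c in ['scene','top']:
    im=env.read_camera(c); save(im,c+'0')
    print(c,im['fovy'],f(np.linalg.inv(im['extrinsics'])[:3,3]))
    for t in ['loose_hub','loose_wing','press','glue','folder','tight_a','brush','paperback']:
        fn=env.landmark_of if t!='tight_a' else env.spot_in
        print(t,[(f(d['centre']),round(d['confidence'],2)) for d in fn(t,im)][:4])
E
```

```text
0.0 [0.1838, 0.5443, 0.2304]
[[-0.947  0.32  -0.001]
 [ 0.32   0.947 -0.002]
 [ 0.    -0.002 -1.   ]]
scene 55.147644691700776 [1.0759, 0.1929, 0.9281]
loose_hub [([0.6225, 0.0553, 0.0816], 0.41)]
loose_wing [([0.6359, 0.0423, 0.0846], 0.48)]
press [([0.5801, -0.0452, 0.0009], 0.78)]
glue [([0.5141, 0.3261, -0.0025], 0.96), ([0.6355, 0.0424, 0.0837], 0.47)]
folder [([0.5717, -0.062, 0.0604], 0.54), ([0.5841, -0.0463, 0.0003], 0.52)]
tight_a [([0.6433, -0.1315, 0.0746], 0.58), ([0.5348, 0.0544, 0.0782], 0.51), ([0.5505, -0.1369, 0.0727], 0.45)]
brush [([0.6947, -0.3067, -0.0003], 0.82)]
paperback [([0.4585, -0.3503, -0.0016], 0.74)]
top 46.23144124998941 [0.4766, -0.0182, 1.2286]
loose_hub [([0.6173, 0.0599, 0.0814], 0.47)]
loose_wing [([0.6289, 0.0489, 0.086], 0.39), ([0.5702, -0.0667, 0.0585], 0.19)]
press [([0.5816, -0.0481, 0.0005], 0.81)]
glue [([0.5111, 0.3244, -0.001], 0.64)]
folder [([0.5732, -0.0676, 0.0573], 0.84), ([0.6332, 0.0476, 0.0849], 0.46)]
tight_a [([0.6273, -0.1355, 0.0781], 0.47), ([0.5235, 0.0435, 0.0802], 0.45), ([0.5365, -0.144, 0.0735], 0.4)]
brush [([0.6895, -0.3041, 0.003], 0.95)]
paperback [([0.4624, -0.3526, 0.0017], 0.92)]
```

View pics/scene0.png

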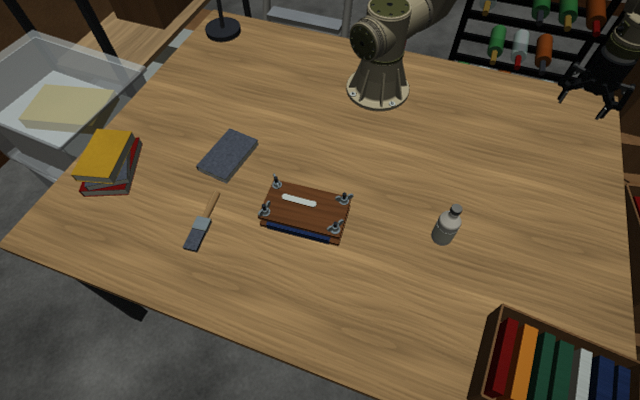

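View pics/top0.png

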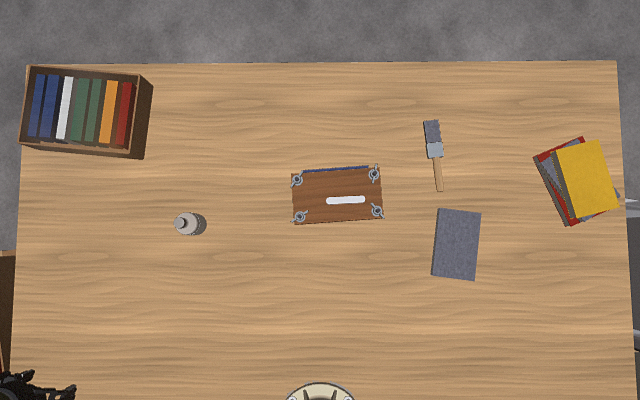

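The loose nut is at about (0.62, 0.057), top-left of the press in the top view (px 297,180), with the spine on the far side. Next I move above it with the fingers shut.

{"fn": "move_arm", "kwargs": {
  "targets": [
    [[-45, -26, 0], [0, 0, 0], 1],
    [[-90, -52, 0], [0, 0, 0], 1],
    [[-135, -78, 0], [0, 0, 0], 1],
    [[-180, -104, 0], [0, 0, 0], 1],
    [[-225, -130, 0], [0, 0, 0], 1]
  ],
  "squeeze": 20
}}

```text
clock: 1.52
tcp_pos: [0.3566, 0.3484, 0.2315]
orientation: [0.0, 0.162, 0.987, 0.0]
wrist_force: [0.9, 0.5, -0.4]
finger_gap: -0.0
grip_force: 0.0
```

{"fn": "move_arm", "kwargs": {
  "targets": [
    [[-45, -26, 0], [0, 0, 0], 1],
    [[-90, -52, 0], [0, 0, 0], 1],
    [[-135, -78, 0], [0, 0, 0], 1],
    [[-180, -104, 0], [0, 0, 0], 1],
    [[-225, -130, 0], [0, 0, 0], 1]
  ]
}}

```text
clock: 2.15
tcp_pos: [0.5282, 0.153, 0.2315]
orientation: [0.0, 0.162, 0.987, 0.0]
wrist_force: [0.9, -0.1, -0.2]
finger_gap: 0.0003
grip_force: 0.0
```

```bash
python3 - <<'E'
from h import *
s,p,M=st(); print(s['clock'],f(p),s['finger_gap'],f(s['wrist_force']),f(s['joint_pos'])); print(np.round(M,3))
im=env.read_camera('wrist'); save(im,'w1'); print(im['fovy'],np.round(im['mount'],3))
print('hub now needs tool shift mm', np.round(M.T@(np.array([.62,.057,p[2]])-p)*1e3))
for t in ['loose_hub','loose_wing','press']:
    print(t,[(f(d['centre']),round(d['confidence'],2)) for d in env.landmark_of(t,im)][:4])
E
```

```text
2.15 [0.5282, 0.153, 0.2315] 0.00030550387783788565 [0.89, -0.0839, -0.2191] [0.1359, 0.2637, -0.0208, 1.2857, 0.0002, 0.4617]
[[-0.947  0.32   0.001]
 [ 0.32   0.947  0.   ]
 [-0.     0.    -1.   ]]
67.6137572098296 [[-0.001  0.95   0.311  0.081]
 [ 1.     0.001 -0.001  0.001]
 [-0.001  0.311 -0.95  -0.142]
 [ 0.     0.     0.     1.   ]]
hub now needs tool shift mm [-118.  -62.    0.]
loose_hub [([0.6231, 0.0588, 0.0816], 0.63)]
loose_wing []
press [([0.5836, -0.0434, -0.0001], 0.55)]
```

View pics/w1.png

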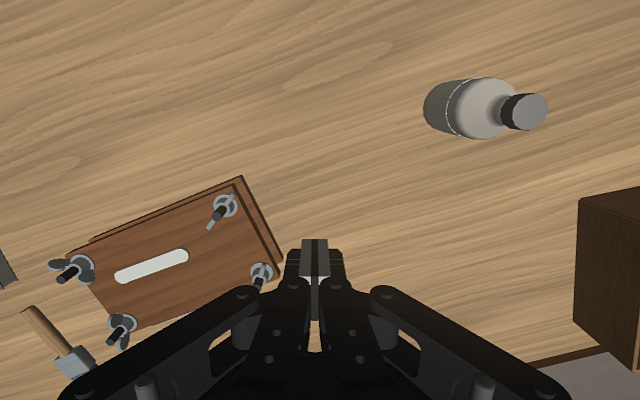

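The view shows four nuts. The loose one is at (262,272), partly hidden by the fingers. I'll move past it so the camera sees it clearly.

{"fn": "move_arm", "kwargs": {
  "targets": [
    [[-46, -20, 0], [0, 0, 0], 1],
    [[-92, -40, 10], [0, 0, 0], 1],
    [[-125, -55, 40], [0, 0, 0], 1],
    [[-145, -60, 70], [0, 0, 0], 1],
    [[-145, -60, 70], [0, 0, 0], 1]
  ]
}}

```text
clock: 2.98
tcp_pos: [0.6437, 0.0518, 0.1582]
orientation: [-0.003, 0.162, 0.987, -0.0]
wrist_force: [0.6, -0.8, 0.5]
finger_gap: 0.0
grip_force: 0.0
```

```bash
python3 - <<'E'
from h import *
s,p,M=st(); print(s['clock'],f(p),f(s['wrist_force']),f(s['joint_pos']))
im=env.read_camera('wrist'); 
cv2.imwrite('pics/w2.png',cv2.resize(im['pixels'][50:350,120:520,::-1],None,fx=2,fy=2,interpolation=cv2.INTER_CUBIC))
for t in ['loose_hub','loose_wing','press']:
    print(t,[(f(d['centre']),round(d['confidence'],2)) for d in env.landmark_of(t,im)][:4])
# predicted pixel of the stud top
cam=np.array(im['mount']); F=200/np.tan(np.radians(im['fovy']/2))
for w in [[.621,.0575,.094],[.621,.0575,.079]]:
    c=np.linalg.inv(cam)@np.append(M.T@(np.array(w)-p),1)
    print(im['cx']+F*c[0]/-c[2], im['cy']-F*c[1]/-c[2])
E
```

```text
2.975 [0.6437, 0.0518, 0.1582] [0.594, -0.7507, 0.452] [-0.044, 0.4828, 0.1196, 1.2133, 0.0003, 0.2815]
loose_hub []
loose_wing [([0.6336, 0.0492, 0.083], 0.77)]
press [([0.5819, -0.0433, -0.0005], 0.73)]
310.6724003984778 182.62141682944196
310.89588219412923 177.42487355295725
```

View pics/w2.png

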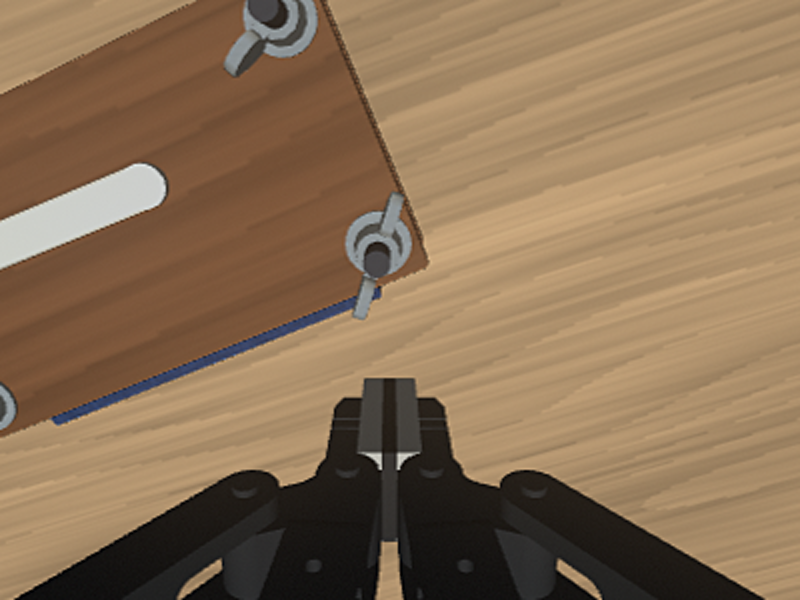

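The loose nut's stud top is at crop (377,260), about (0.620, 0.0565) in world. One wing points far at roughly -33° and the other is opposite. I'll bring the shut fingers behind the far wing.

{"fn": "move_arm", "kwargs": {
  "targets": [
    [[12, 18, 0], [0, 0, 0], 1],
    [[12, 18, 20], [0, 0, 0], 1],
    [[12, 18, 40], [0, 0, 0], 1],
    [[12, 18, 40], [0, 0, 0], 1]
  ]
}}

```text
clock: 3.68
tcp_pos: [0.6381, 0.0738, 0.1207]
orientation: [-0.001, 0.161, 0.987, 0.0]
wrist_force: [0.9, 0.8, -0.1]
finger_gap: -0.0001
grip_force: 0.0
```

```bash
cat > w.py <<'E'
from h import *
s,p,M=st(); print(s['clock'],f(p),f(s['wrist_force']))
nut=np.array([.620,.0565,.079]); d=M.T@(p-nut)*1e3
print('tool rel nut',np.round(d,1),'tilt',np.round(M[:,2],3))
E
python3 w.py; python3 - <<'E'
from h import *
im=env.read_camera('wrist'); cv2.imwrite('pics/w3.png',cv2.resize(im['pixels'][50:350,120:520,::-1],None,fx=2,fy=2,interpolation=cv2.INTER_CUBIC))
E
```

```text
3.675 [0.6381, 0.0738, 0.1207] [0.9409, 0.7665, -0.1023]
tool rel nut [-11.5  22.2 -41.8] tilt [-0.002  0.    -1.   ]
```

View pics/w3.png

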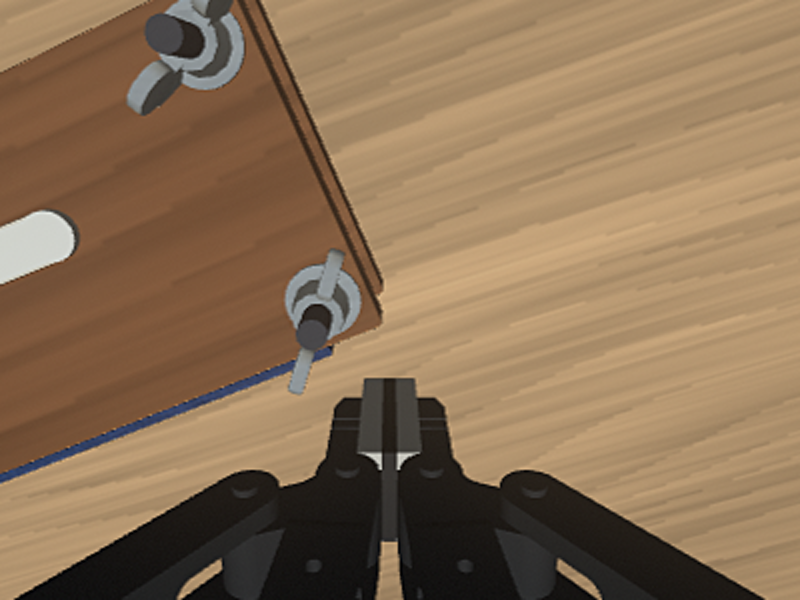

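The fingers are behind and outside the far wing, with the stud top at crop (314,334) and a clear gap. I'll descend to ear height.

{"fn": "move_arm", "kwargs": {
  "targets": [
    [[0, 0, 15], [0, 0, 0], 1],
    [[0, 0, 30], [0, 0, 0], 1],
    [[0, -1, 42], [0, 0, 0], 1],
    [[0, -1, 42], [0, 0, 0], 1]
  ]
}}

```text
clock: 4.22
tcp_pos: [0.6382, 0.0709, 0.0775]
orientation: [-0.002, 0.162, 0.987, -0.0]
wrist_force: [-0.7, 0.8, 0.2]
finger_gap: 0.0
grip_force: 0.0
```

```bash
python3 w.py
```

```text
4.225 [0.6382, 0.0709, 0.0775] [-0.7294, 0.8159, 0.151]
tool rel nut [-12.6  19.5   1.4] tilt [-0.003  0.    -1.   ]
```

{"fn": "move_arm", "kwargs": {
  "targets": [
    [[-9, -9, 0], [0, 0, 0], 1],
    [[-12, -21, 0], [0, 0, 0], 1],
    [[-9, -33, 0], [0, 0, 0], 1],
    [[0, -42, 0], [0, 0, 0], 1],
    [[12, -45, 0], [0, 0, 0], 1]
  ]
}}

```text
clock: 4.85
tcp_pos: [0.613, 0.0315, 0.0796]
orientation: [0.0, 0.163, 0.987, -0.0]
wrist_force: [1.4, -0.3, 0.9]
finger_gap: 0.0005
grip_force: 1.0
```

```bash
python3 w.py; python3 - <<'E'
from h import *
im=env.read_camera('wrist'); cv2.imwrite('pics/w4.png',cv2.resize(im['pixels'][50:350,120:520,::-1],None,fx=2,fy=2,interpolation=cv2.INTER_CUBIC))
E
```

```text
4.85 [0.613, 0.0315, 0.0796] [1.3804, -0.3301, 0.9381]
tool rel nut [ -1.4 -25.9  -0.6] tilt [ 0.001 -0.    -1.   ]
```

View pics/w4.png

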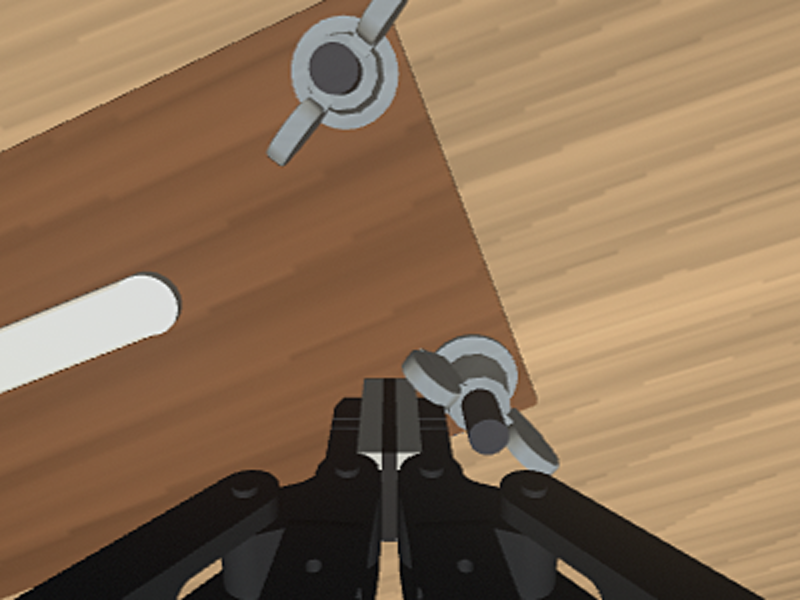

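The stroke works: the wing at crop (430,375) has been pushed round clockwise. I'll continue the orbit.

{"fn": "move_arm", "kwargs": {
  "targets": [
    [[12, 3, 0], [0, 0, 0], 1],
    [[21, 12, 0], [0, 0, 0], 1],
    [[24, 24, 0], [0, 0, 0], 1],
    [[21, 36, 0], [0, 0, 0], 1],
    [[12, 45, 0], [0, 0, 0], 1]
  ]
}}

```text
clock: 5.52
tcp_pos: [0.6169, 0.0802, 0.0791]
orientation: [-0.0, 0.162, 0.987, 0.0]
wrist_force: [-0.8, -0.7, -0.1]
finger_gap: -0.0001
grip_force: 0.7
```

{"fn": "move_arm", "kwargs": {
  "targets": [
    [[-12, 3, 0], [0, 0, 0], 1],
    [[-24, 0, 0], [0, 0, 0], 1],
    [[-33, -9, 0], [0, 0, 0], 1],
    [[-36, -21, 0], [0, 0, 0], 1]
  ]
}}

```text
clock: 6.02
tcp_pos: [0.645, 0.0461, 0.0793]
orientation: [0.001, 0.162, 0.987, 0.0]
wrist_force: [0.5, 0.5, 0.1]
finger_gap: 0.0001
grip_force: 0.4
```

```bash
python3 w.py
```

```text
6.025 [0.645, 0.0461, 0.0793] [0.5267, 0.462, 0.1364]
tool rel nut [-27.   -1.8  -0.3] tilt [ 0.001  0.    -1.   ]
```

Now past 6 rad of guaranteed travel, I'll take 30° strokes and check the force after each.

{"fn": "move_arm", "kwargs": {
  "targets": [
    [[2, -4, 0], [0, 0, 0], 1],
    [[3, -8, 0], [0, 0, 0], 1],
    [[5, -12, 0], [0, 0, 0], 1]
  ]
}}

```text
clock: 6.4
tcp_pos: [0.6351, 0.0375, 0.0794]
orientation: [0.0, 0.162, 0.987, 0.0]
wrist_force: [0.4, -1.1, 0.5]
finger_gap: -0.0005
grip_force: 0.3
```

{"fn": "move_arm", "kwargs": {
  "targets": [
    [[2, -3, 0], [0, 0, 0], 1],
    [[5, -6, 0], [0, 0, 0], 1],
    [[9, -9, 0], [0, 0, 0], 1]
  ]
}}

```text
clock: 6.78
tcp_pos: [0.6241, 0.032, 0.0794]
orientation: [0.0, 0.162, 0.987, 0.0]
wrist_force: [1.2, 0.0, -0.1]
finger_gap: -0.0001
grip_force: 0.5
```

{"fn": "move_arm", "kwargs": {
  "targets": [
    [[4, -2, 0], [0, 0, 0], 1],
    [[8, -3, 0], [0, 0, 0], 1],
    [[12, -3, 0], [0, 0, 0], 1]
  ]
}}

```text
clock: 7.15
tcp_pos: [0.6115, 0.033, 0.0793]
orientation: [0.0, 0.162, 0.987, -0.0]
wrist_force: [1.0, -0.1, -0.2]
finger_gap: -0.0003
grip_force: 0.5
```

270→300.

{"fn": "move_arm", "kwargs": {
  "targets": [
    [[4, 0, 0], [0, 0, 0], 1],
    [[8, 1, 0], [0, 0, 0], 1],
    [[12, 3, 0], [0, 0, 0], 1]
  ]
}}

```text
clock: 7.52
tcp_pos: [0.6009, 0.0398, 0.0792]
orientation: [-0.0, 0.162, 0.987, -0.0]
wrist_force: [0.4, -0.3, 0.3]
finger_gap: 0.0
grip_force: 0.2
```

300→330.

{"fn": "move_arm", "kwargs": {
  "targets": [
    [[3, 3, 0], [0, 0, 0], 1],
    [[6, 5, 0], [0, 0, 0], 1],
    [[9, 9, 0], [0, 0, 0], 1]
  ]
}}

```text
clock: 7.9
tcp_pos: [0.5956, 0.0512, 0.0793]
orientation: [0.0, 0.162, 0.987, -0.0]
wrist_force: [0.9, -0.4, 0.3]
finger_gap: 0.0001
grip_force: 0.4
```

330→0.

{"fn": "move_arm", "kwargs": {
  "targets": [
    [[2, 4, 0], [0, 0, 0], 1],
    [[3, 8, 0], [0, 0, 0], 1],
    [[3, 12, 0], [0, 0, 0], 1]
  ]
}}

```text
clock: 8.28
tcp_pos: [0.5966, 0.0638, 0.0792]
orientation: [-0.0, 0.162, 0.987, 0.0]
wrist_force: [0.0, -1.0, 0.0]
finger_gap: -0.0001
grip_force: 0.4
```

{"fn": "move_arm", "kwargs": {
  "targets": [
    [[0, 4, 0], [0, 0, 0], 1],
    [[-1, 8, 0], [0, 0, 0], 1],
    [[-3, 12, 0], [0, 0, 0], 1]
  ]
}}

```text
clock: 8.65
tcp_pos: [0.6035, 0.0741, 0.0792]
orientation: [-0.0, 0.162, 0.987, 0.0]
wrist_force: [0.2, -0.8, 0.5]
finger_gap: 0.0002
grip_force: 0.3
```

30→60.

{"fn": "move_arm", "kwargs": {
  "targets": [
    [[-2, 3, 0], [0, 0, 0], 1],
    [[-5, 6, 0], [0, 0, 0], 1],
    [[-9, 9, 0], [0, 0, 0], 1]
  ]
}}

```text
clock: 9.02
tcp_pos: [0.6118, 0.0793, 0.0783]
orientation: [-0.003, 0.162, 0.987, -0.001]
wrist_force: [-9.2, -2.6, 2.2]
finger_gap: -0.0002
grip_force: 4.4
```

```bash
python3 w.py; python3 - <<'E'
from h import *
im=env.read_camera('wrist'); cv2.imwrite('pics/w5.png',cv2.resize(im['pixels'][50:350,120:520,::-1],None,fx=2,fy=2,interpolation=cv2.INTER_CUBIC))
E
```

```text
9.025 [0.6118, 0.0793, 0.0783] [-9.2098, -2.5505, 2.189]
tool rel nut [15.  19.   0.8] tilt [-0.006 -0.001 -1.   ]
```

View pics/w5.png

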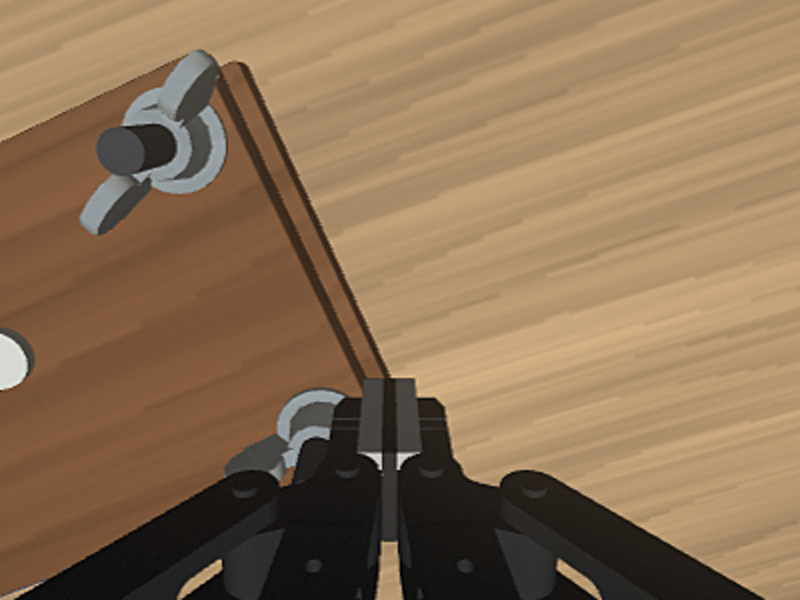

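The force rose to 9.5 N, tangential, after about 10.7 rad, so the nut appears seated. I'll hold to confirm, then back off.

{"fn": "move_arm", "kwargs": {
  "targets": [
    [[-1, 0, 0], [0, 0, 0], 1],
    [[-1, 0, 0], [0, 0, 0], 1],
    [[-1, 0, 0], [0, 0, 0], 1]
  ]
}}

```text
clock: 9.45
tcp_pos: [0.6119, 0.0793, 0.0782]
orientation: [-0.004, 0.162, 0.987, -0.001]
wrist_force: [-8.8, -1.3, 3.6]
finger_gap: 0.0001
grip_force: 4.4
```

{"fn": "move_arm", "kwargs": {
  "targets": [
    [[4, -1, 0], [0, 0, 0], 1],
    [[10, 0, 0], [0, 0, 0], 1],
    [[14, 4, 0], [0, 0, 0], 1],
    [[14, 4, -40], [0, 0, 0], 1],
    [[14, 4, -80], [0, 0, 0], 1]
  ]
}}

```text
clock: 10.07
tcp_pos: [0.6042, 0.088, 0.1602]
orientation: [0.0, 0.162, 0.987, 0.0]
wrist_force: [0.1, -0.5, -0.2]
finger_gap: -0.0001
grip_force: 0.0
```

{"fn": "move_arm", "kwargs": {
  "targets": [
    [[-30, -8, -15], [0, 0, 0], 1],
    [[-52, -16, -15], [0, 0, 0], 1],
    [[-52, -16, -15], [0, 0, 0], 1]
  ]
}}

```text
clock: 10.45
tcp_pos: [0.6498, 0.055, 0.1746]
orientation: [0.001, 0.163, 0.987, 0.0]
wrist_force: [0.3, -0.7, -0.4]
finger_gap: 0.0002
grip_force: 0.0
```

```bash
python3 w.py; python3 - <<'E'
from h import *
im=env.read_camera('wrist'); cv2.imwrite('pics/w6.png',cv2.resize(im['pixels'][50:350,120:520,::-1],None,fx=2,fy=2,interpolation=cv2.INTER_CUBIC))
for t in ['loose_hub','loose_wing']:
    print(t,[(f(d['centre']),round(d['confidence'],2)) for d in env.landmark_of(t,im)][:4])
E
```

```text
10.45 [0.6498, 0.055, 0.1746] [0.3202, -0.7231, -0.4014]
tool rel nut [-28.9   8.3 -95.6] tilt [ 0.003  0.    -1.   ]
loose_hub [([0.6237, 0.0543, 0.0725], 0.92)]
loose_wing [([0.6189, 0.0746, 0.0792], 0.58)]
```

View pics/w6.png

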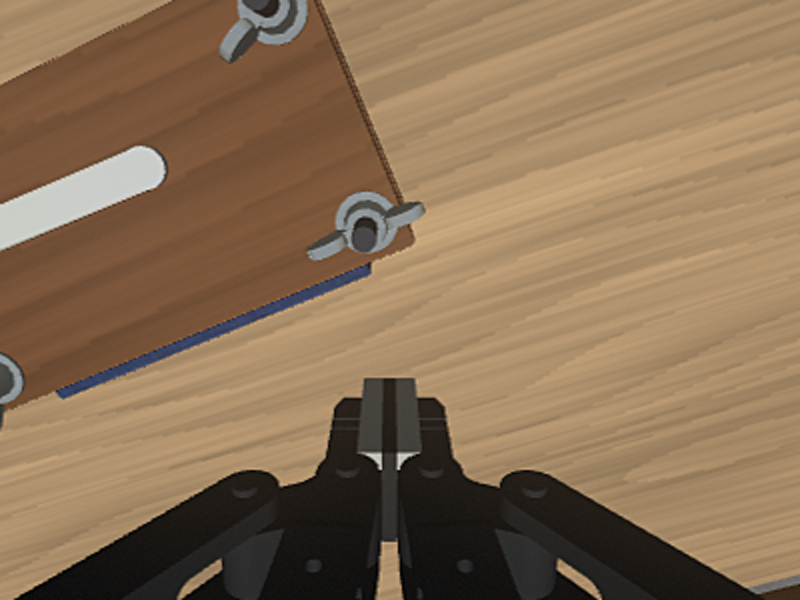

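The hub reads z = 0.0725 (home is 0.074), and the nut sits on its washer with its wings at about ψ 68°. I'll do one more slow, gentle push in case it sprang back past its seat on release.

{"fn": "move_arm", "kwargs": {
  "targets": [
    [[26, 8, 0], [0, 0, 0], 1],
    [[52, 16, 15], [0, 0, 0], 1],
    [[52, 16, 50], [0, 0, 0], 1],
    [[52, 16, 95], [0, 0, 0], 1],
    [[52, 16, 95], [0, 0, 0], 1]
  ]
}}

```text
clock: 11.22
tcp_pos: [0.5996, 0.0881, 0.0759]
orientation: [-0.004, 0.162, 0.987, -0.001]
wrist_force: [-0.6, 0.6, -0.3]
finger_gap: 0.0003
grip_force: 0.0
```

{"fn": "move_arm", "kwargs": {
  "targets": [
    [[-2, -3, 0], [0, 0, 0], 1],
    [[-4, -4, 0], [0, 0, 0], 1],
    [[-7, -4, 0], [0, 0, 0], 1],
    [[-8, -4, 0], [0, 0, 0], 1],
    [[-8, -4, 0], [0, 0, 0], 1]
  ]
}}

```text
clock: 11.85
tcp_pos: [0.6097, 0.0818, 0.0805]
orientation: [-0.0, 0.162, 0.987, 0.001]
wrist_force: [-4.4, 3.5, 5.2]
finger_gap: -0.0002
grip_force: 3.0
```

```bash
python3 w.py
```

```text
11.85 [0.6097, 0.0818, 0.0805] [-4.3941, 3.4875, 5.1536]
tool rel nut [17.8 20.7 -1.4] tilt [-0.     0.002 -1.   ]
```

The force builds exactly along the seat's spring line (4.4 N, 2.8 mm short of the earlier 9 N point), so the nut is home. I'll retract slowly.

{"fn": "move_arm", "kwargs": {
  "targets": [
    [[1, 0, 0], [0, 0, 0], 1],
    [[2, 0, 0], [0, 0, 0], 1],
    [[3, 0, 0], [0, 0, 0], 1],
    [[5, 1, 0], [0, 0, 0], 1],
    [[9, 4, 0], [0, 0, 0], 1]
  ]
}}

```text
clock: 12.48
tcp_pos: [0.6033, 0.0877, 0.0793]
orientation: [0.001, 0.162, 0.987, 0.0]
wrist_force: [0.5, 0.6, 0.3]
finger_gap: -0.0001
grip_force: 0.0
```

{"fn": "move_arm", "kwargs": {
  "targets": [
    [[0, 0, 0], [0, 0, 0], 1],
    [[0, 0, -30], [0, 0, 0], 1],
    [[0, 0, -70], [0, 0, 0], 1],
    [[0, 0, -100], [0, 0, 0], 1],
    [[0, 0, -100], [0, 0, 0], 1]
  ]
}}

```text
clock: 13.1
tcp_pos: [0.6049, 0.0878, 0.1823]
orientation: [0.003, 0.162, 0.987, 0.001]
wrist_force: [0.6, -0.4, -0.0]
finger_gap: 0.0001
grip_force: 0.0
```

{"fn": "move_arm", "kwargs": {
  "targets": [
    [[-30, -8, 0], [0, 0, 0], 1],
    [[-52, -16, 0], [0, 0, 0], 1],
    [[-52, -16, 0], [0, 0, 0], 1],
    [[-52, -16, 0], [0, 0, 0], 1]
  ]
}}

```text
clock: 13.6
tcp_pos: [0.646, 0.0562, 0.1781]
orientation: [-0.001, 0.162, 0.987, 0.0]
wrist_force: [-0.1, 0.5, -0.5]
finger_gap: 0.0002
grip_force: 0.0
```

```bash
python3 w.py; python3 - <<'E'
from h import *
im=env.read_camera('wrist'); cv2.imwrite('pics/w7.png',cv2.resize(im['pixels'][50:350,120:520,::-1],None,fx=2,fy=2,interpolation=cv2.INTER_CUBIC))
for t in ['loose_hub','loose_wing']:
    print(t,[(f(d['centre']),round(d['confidence'],2)) for d in env.landmark_of(t,im)][:4])
E
```

```text
13.6 [0.646, 0.0562, 0.1781] [-0.1311, 0.4821, -0.4725]
tool rel nut [-24.5   8.  -99.2] tilt [-0.002  0.    -1.   ]
loose_hub [([0.62, 0.0578, 0.0725], 0.67)]
loose_wing []
```

View pics/w7.png

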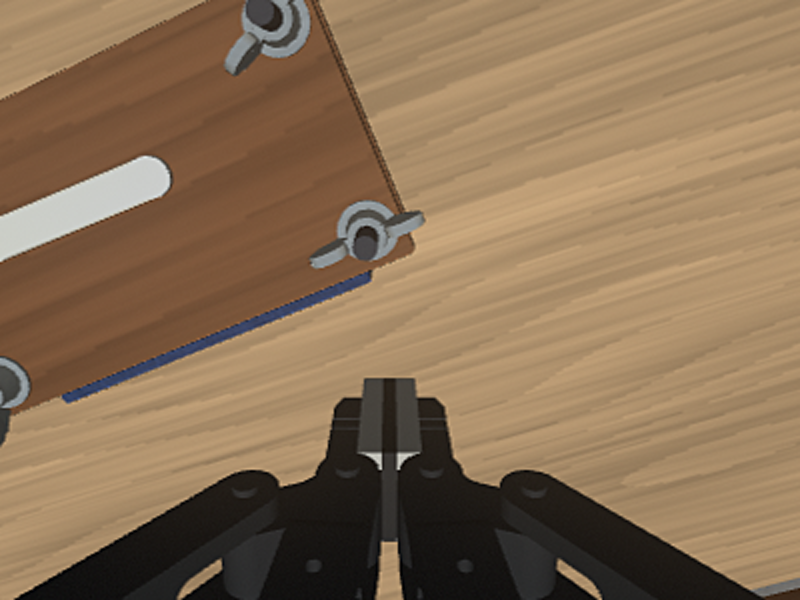

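The wings rest at the same angle as before, tips at crop (420,217) and (315,262). The hub is at home height, the hand is clear, and the tight_a nut and the visible end of the folder look unmoved.

```bash
python3 -c "
from workcell import env
print(env.hand_in())"
```

```text
the job is handed in; nothing more can be done
None
```

The loose wing nut is home on its washer: a second gentle push met only the springy seat. The job is handed in with the hand clear; the hand-in returned no verdict.

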